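# Press the vial caps home and log the order

## Task

Finish the order on the steel tray: with the fingertips, gently press the white caps fully home on the three capped amber vials where they stand, the tallest vial first, then the middle one, then the shortest, and after that press the large round button on the tablet counter to log the order. Do not grasp, lift, shove or tip the vials, leave the small button alone, and leave everything else where it stands.

Things in the scene. Friction and masses are not known exactly. Their poses are not given: they have to be found in the camera images.
- tall_vial: the tallest capped vial: loose upright amber plastic tube 44 mm in diameter, 104 mm from foot to the top of its unseated white cap (98 mm once the cap is home), 50 to 150 g; stands on the steel tray; origin at the centre of its underside, z up along the vial; the three capped vials may stand in any order in the row
- tall_cap_top (a point): centre of the flat top of that vial's white ribbed cap (46 mm in diameter, 16 mm high); moves with the cap
- tall_cap (a joint): how far the cap has been pushed down on its vial, m: 0 standing proud, 0.006 fully home, against a stop; from about 5 N on, a springy liner under the cap lets the cap top sink a further 1 mm for each 2 N, at most 5 mm (reached at about 15 N, where it turns hard; 6 to 9 N is plenty; the sinking is not counted in this value), and lifts it back on release; starts between 0 and 0.0015; slides against about 4 N of friction and stays where it is left
- middle_vial: the middle-height capped vial: loose upright amber plastic tube 39 mm in diameter, 81 mm from foot to the top of its unseated white cap (75 mm once the cap is home), 50 to 150 g; stands on the steel tray; origin at the centre of its underside, z up along the vial; the three capped vials may stand in any order in the row
- middle_cap_top (a point): centre of the flat top of that vial's white ribbed cap (41 mm in diameter, 16 mm high); moves with the cap
- middle_cap (a joint): how far the cap has been pushed down on its vial, m: 0 standing proud, 0.006 fully home, against a stop; from about 5 N on, a springy liner under the cap lets the cap top sink a further 1 mm for each 2 N, at most 5 mm (reached at about 15 N, where it turns hard; 6 to 9 N is plenty; the sinking is not counted in this value), and lifts it back on release; starts between 0 and 0.0015; slides against about 4 N of friction and stays where it is left
- short_vial: the shortest capped vial: loose upright amber plastic tube 34 mm in diameter, 58 mm from foot to the top of its unseated white cap (52 mm once the cap is home), 50 to 150 g; stands on the steel tray; origin at the centre of its underside, z up along the vial; the three capped vials may stand in any order in the row
- short_cap_top (a point): centre of the flat top of that vial's white ribbed cap (36 mm in diameter, 16 mm high); moves with the cap
- short_cap (a joint): how far the cap has been pushed down on its vial, m: 0 standing proud, 0.006 fully home, against a stop; from about 5 N on, a springy liner under the cap lets the cap top sink a further 1 mm for each 2 N, at most 5 mm (reached at about 15 N, where it turns hard; 6 to 9 N is plenty; the sinking is not counted in this value), and lifts it back on release; starts between 0 and 0.0015; slides against about 4 N of friction and stays where it is left
- tray: fixed low steel tray 270 x 370 mm with a 14 mm rim and a floor 3 mm thick, under the vials; origin under its centre, long side along its y; the three capped vials stand in a rough row along its long middle line, 85 to 135 mm apart
- counter: fixed tablet counter: white box 200 (x) x 140 (y) x 55 mm, a raised grey head with a clear hopper on its far half, up to 118 mm high; origin under its centre, front faces its -x; on its flat near half are two grey round buttons in black collars side by side, 70 mm apart, the large one towards its +y
- log_button_top (a point): centre of the top of the LARGE grey round button (32 mm in diameter, in a collar 48 mm in diameter), 77 mm above the bench when out
- log_button (a joint): travel of the large button, m: 0 out, 0.006 fully down; a spring takes about 1.5 N to start and 5 N fully down, and returns it
- small_button (a joint): travel of the SMALL grey button (16 mm in diameter) beside it, which is to be left alone: 0 out, 0.005 down
- cup_a: paper medicine cup, 44 mm across and 34 mm high, on the tray; a bystander; origin at the centre of its underside
- cup_b: a second paper medicine cup, the same, on the tray; a bystander; origin at the centre of its underside
- open_vial: empty amber vial without a cap, 36 mm across and 62 mm high, on the tray; a bystander; origin at the centre of its underside
- stack: stack of paper cups, 46 mm across, 70 mm high, on the bench between tray and counter; a bystander; origin at the centre of its underside
- spare_cap: loose white cap lying on the bench, 40 mm across, 14 mm high; a bystander; origin at the centre of its underside
Mind the look-alikes: they are no part of the job. What is shaped like the middle_vial but green is not meant. What is shaped like the short_vial but red is not meant.

How it is judged:
On the way, in this order (a step that is already met when the one before it is completed fails the run):
1. the tallest vial's cap is pressed home with the fingers (value of joint tall_cap above 0.0048 m and contact force between the fingers and tall_vial above 0.3 N), for 0.05 s.
2. the middle-height vial's cap is pressed home with the fingers (value of joint middle_cap above 0.0048 m and contact force between the fingers and middle_vial above 0.3 N), for 0.05 s.
3. the shortest vial's cap is pressed home with the fingers (value of joint short_cap above 0.0048 m and contact force between the fingers and short_vial above 0.3 N), for 0.05 s.
4. the large button is pressed (value of joint log_button above 0.004 m), for 0.05 s.
At the end, for the whole second after the job is handed in: All three caps are home (at least 4.8 of 6 mm), the vials stand upright (within 0.08 rad), at rest and within 25 mm of where they began, both buttons are out (under 1.5 mm), and no bystander is more than 30 mm from its place (value of joint each of tall_cap, middle_cap, short_cap above 0.0048 m and angle between each of tall_vial, middle_vial, short_vial's own z axis and vertical below 0.08 rad and distance of each of tall_vial, middle_vial, short_vial from where it was at the start of the episode below 0.025 m and linear speed of each of tall_vial, middle_vial, short_vial below 0.02 m/s and value of joint each of log_button, small_button below 0.0015 m and distance of each of cup_a, cup_b, open_vial, stack, spare_cap from where it was at the start of the episode below 0.03 m); the robot touches nothing.
It fails at once if a cap is pressed down before the one that comes before it is home, or the large button before all three caps are home ((value of joint middle_cap above 0.003 m and not (value of joint tall_cap above 0.0048 m)) or (value of joint short_cap above 0.003 m and not (value of joint middle_cap above 0.0048 m)) or (value of joint log_button above 0.003 m and not (value of joint each of tall_cap, middle_cap, short_cap above 0.0048 m))).
It fails at once if a capped vial is lifted more than 12 mm, tipped over 0.3 rad or pushed more than 25 mm along (height (world z) of any of tall_vial, middle_vial, short_vial above 0.015 m or angle between any of tall_vial, middle_vial, short_vial's own z axis and vertical above 0.3 rad or distance of any of tall_vial, middle_vial, short_vial from where it was at the start of the episode above 0.025 m).
It fails at once if a capped vial is pressed harder than 40 N (contact force between any of tall_vial, middle_vial, short_vial and the fingers above 40 N or contact force between any of tall_vial, middle_vial, short_vial and the arm above 40 N).
It fails at once if the small button is pressed (value of joint small_button above 0.003 m).
It fails at once if a bystander (medicine cup, open vial, cup stack, loose cap) is moved more than 30 mm (distance of any of cup_a, cup_b, open_vial, stack, spare_cap from where it was at the start of the episode above 0.03 m).
It also fails if it takes over 58 s, if anything falls off the work surface, if the arm or the gripper's body presses on something with over 40 N, if the wrist force passes 120 N, or if a joint passes its speed limit or range.

## Robot

A 6-joint arm with a two-finger parallel gripper is mounted at the origin on the work surface. World frame = base frame: x ahead of the robot, y to its left, z up, the work surface at z = 0. Lengths are in m, angles in rad, forces in N, time in s.
With the tool pointing down it reaches from about 0.4 to 0.825 m from the base axis. Payload 7 kg.
Tool frame: the origin (TCP) lies at the very end of the fingers, on their centre line; the grasp point (between the pads) lies 19 mm behind it; z points along the fingers, y is the line along which they close (so a half turn about z gives the same grasp; the last joint's range is limited). The gripper opens to 88 mm and grips with 3 to 60 N. Pads are 19 mm wide; open, the fingers measure 130 mm over their backs; the gripper's body (78 mm by 193 mm) begins 47 mm behind the grasp point.
Start: joints at [-0.948, 0.359, 0.012, 0, -1.224, -0.288], TCP at [0.222, -0.638, 0.227] pointing down, gripper open.
Joint ranges: [-3.07, 3.07], [-1.43, 2.12], [-1.02, 1.25], [-3.03, 1.67], [-3.05, -0], [-3.03, 3.03]. Speed limits (rad/s): [2.39, 2.39, 3.01, 3.14, 3.14, 3.14].

## Interface

Orientations are given as [roll, pitch, yaw] about the fixed x, y, z axes, in that order (R = Rz(yaw) Ry(pitch) Rx(roll)).
In Python, from station import arm, vision gives the robot as it stands. The module is installed in compiled form; this text tells all that it offers.
- The arm moves only by the tool jog_arm, never from a script. Its argument "steps" is a list that holds one entry, the list of rows, each a list of 7 numbers: the closure in counts, from 0 (fully open) to 255 (shut), then the shift along the tool's x, y, z scaled (see below), then the turn, a rotation vector about the tool's x, y, z scaled (see below). In form: [[[grip, dx, dy, dz, rx, ry, rz], ...]]. A call has 1 to 8 rows; each row is the pose to reach, as a shift and turn from the pose commanded when the call began, along the tool's axes at that moment; what a row does not reach only later rows make up. The controller multiplies each number of a shift by 250 mm and each number of a turn by 45 degrees. A row lasts 1/10 s, in which the tool goes at most 50 mm and 8.59 degrees, less where a joint would pass 70% of its speed; a pose out of reach is approached as far as the arm can. A call with a number of a shift or a turn outside -1 to 1 is refused whole. A call with a gripper value outside its range is refused whole. The fingers move at their own pace and stop on an object; "newtons" is the grip in N (left out, the last holds). Time passes only in rows, so rows that repeat a pose let the fingers close. It gives the time, the measured TCP pose, the force, the opening and the grip force at its end, in the units of the state.
- arm.get_state(): the state, without advancing time (a new reading comes with each control period).
- vision.grab_frame(name): name is "scene" or "top"; returns a dict with "color" (420x560x3 uint8, red, green, blue), "vfov" (degrees; the focal length in pixels is half the picture's height over the tangent of half this angle, whatever the lens; pixels are square), "cx", "cy" (the principal point, pixels), "k1" (the pictures are not rectified: a ray, as slopes to the right and down, at radius r is drawn at 1 + k1 r^2 times it, then the intrinsics apply), "extrinsics" (4x4, takes a point from world to camera coordinates). Camera axes: x right, y down, z forward; pixel columns grow to the right and rows downward; lengths in m; the calibration is good to about 2 mm. A picture is of the moment at which its call begins. There is no depth.
- arm.job_done(): hands the job in; it is judged then, once.
The state is a dict: "t": time; "q": joint angles; "qd": joint speeds; "joint_efforts": joint torques, N m; "eef_pos": TCP position; "ee_rot": TCP orientation; "force": force on the tool from outside, world axes, zero at the start; "moment": the same for the moment, N m; "width": finger opening in m; "gripper_force": force on a finger pad.
Only numpy, scipy, OpenCV 4.12 (cv2) and the standard library are available. Lean on these libraries where they do the work, as an engineer would, in place of code of your own. Each camera call takes 0.05 s, during which the arm holds its last target. There are 200 camera calls.

## Working session

There is one attempt and no reset: what is moved stays moved. The work goes in short steps, Python scripts to look and compute and a tool call to move; the robot and the scene stay as the last step left them, time stands still between calls to the robot, and variables do not carry over. Pictures are saved under pics/ and viewed, at most 10 in all, crops included, and the job is handed in when it is done.

Besides the shell and the picture viewer there is one more tool, called by a JSON object that holds its "api" and its "payload". jog_arm: Moves the arm, as the interface text tells. Its arguments: {"type":"object","properties":{"steps":{"type":"array","items":{"type":"array","items":{"type":"array","items":{"type":"number"}}}},"newtons":{"type":"number"}},"required":["steps"]}

```bash
mkdir -p pics; cat > h.py <<'E'
import numpy as np, cv2
from station import arm, vision
def grab(n,fn=None):
    f=vision.grab_frame(n)
    if fn: cv2.imwrite('pics/'+fn,cv2.cvtColor(f['color'],cv2.COLOR_RGB2BGR))
    return f
def cal(f):
    h=f['color'].shape[0]; F=h/2/np.tan(np.radians(f['vfov'])/2)
    return np.array([[F,0,f['cx']],[0,F,f['cy']],[0,0,1.]]),np.array([f['k1'],0,0,0.]),np.array(f['extrinsics'])
def at_z(f,uv,z):
    K,_,E=cal(f); d=(np.array(uv,float)-K[:2,2])/K[0,0]
    r=np.linalg.norm(d); s=r
    for _ in range(50): s=r/(1+f['k1']*s*s)
    if r>0: d=d*s/r
    R,t=E[:3,:3],E[:3,3]; C=-R.T@t; v=R.T@np.r_[d,1]
    return C+v*(z-C[2])/v[2]
def proj(f,P):
    K,_,E=cal(f); p=E[:3,:3]@np.array(P,float)+E[:3,3]; d=p[:2]/p[2]
    return d*(1+f['k1']*(d@d))*K[0,0]+K[:2,2]
E
python3 - <<'E'
from h import *
for n in('scene','top'):
    f=grab(n,n+'0.png'); K,D,X=cal(f); print(n,K[0],D,-X[:3,:3].T@X[:3,3])
    im=cv2.imread(f'pics/{n}0.png'); 
    cv2.imwrite(f'pics/{n}0b.png',cv2.resize(im,(800,600),interpolation=cv2.INTER_CUBIC))
print(arm.get_state())
E
```

```text
scene [444.15530778   0.         277.36665959] [-0.11846867  0.          0.          0.        ] [ 0.94089223 -0.505291    1.07945484]
top [467.49753842   0.         278.52911524] [-0.10391966  0.          0.          0.        ] [0.47372229 0.03307821 1.07688733]
{'t': 0.1, 'q': array([-9.47888185e-01,  3.59327285e-01,  1.11919523e-02, -2.89195983e-04,
       -1.22407661e+00, -2.88106118e-01]), 'qd': array([-0.00298639, -0.00169237,  0.00202995, -0.00099862,  0.00174083,
       -0.00074528]), 'joint_efforts': array([-2.29814890e-03, -5.84161198e+01,  2.93753242e+01,  7.01544151e+00,
        1.02985388e-02, -5.28675787e-05]), 'eef_pos': array([ 0.22163997, -0.63714461,  0.22573012]), 'ee_rot': array([ 3.14015813e+00, -1.41588305e-04, -2.80688899e+00]), 'force': array([0.90480526, 1.0651366 , 0.20361792]), 'moment': array([ 0.00355586, -0.0148132 ,  0.01261583]), 'gripper_force': 0.0, 'width': 0.08745113765930636}
```

View pics/scene0b.png

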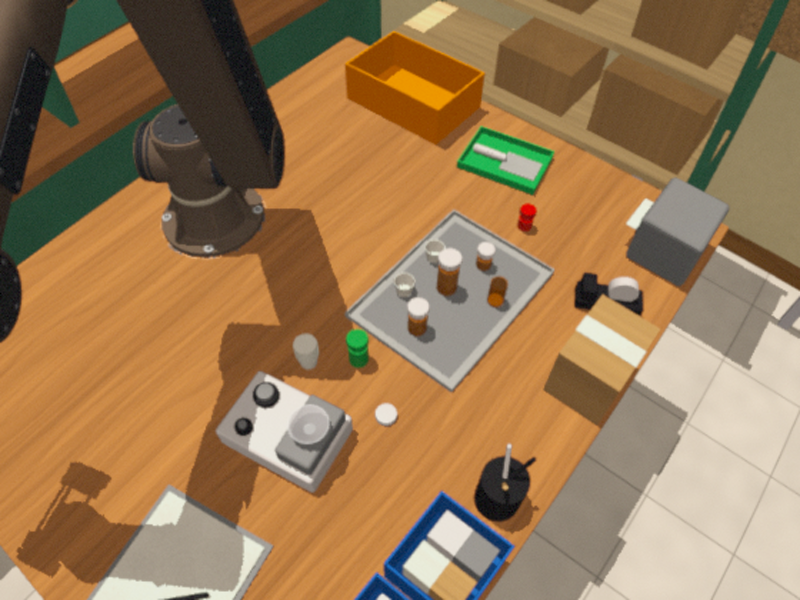

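View pics/top0b.png

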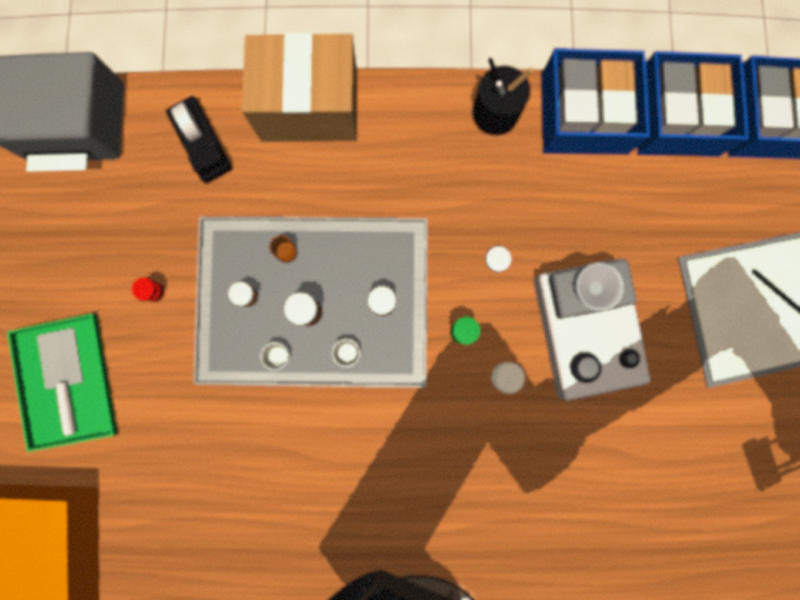

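The top view (800×600) shows the caps: short (240,294), tall (301,309), middle (382,299). The large button is at (587,367) and the small one at (629,358). The cups are at (276,355) and (346,352), the open vial at (285,249). Next I refine the centroids and convert them to positions.

```bash
python3 - <<'E'
from h import *
f=grab('top'); s=grab('scene'); g=f['color']; 
for n,(u,v),z,r in(('tall',(301,309),.106,15),('mid',(382,299),.083,13),('short',(240,294),.060,12)):
    u,v=u*.7,v*.7
    m=(g.min(2)>165).astype(np.uint8); k,l,st,c=cv2.connectedComponentsWithStats(m)
    i=l[int(v),int(u)]; print(n,st[i],c[i],at_z(f,c[i],z),'scene',proj(s,at_z(f,c[i],z))/.7)
for n,p,z in(('btn',(587,367),.077),('small',(629,358),.075),('stack',(509,372),.07),('cup1',(276,355),.035),('cup2',(346,352),.035),('open',(285,249),.062)):
    P=at_z(f,np.array(p)*.7,z);print(n,P,proj(s,P)/.7)
a=g[140:270,140:300];b=g[225:290,370:460]
cv2.imwrite('pics/c.png',np.vstack([cv2.resize(a,(640,380),interpolation=2)[:,:,::-1],np.pad(cv2.resize(b,(300,217),interpolation=2),((0,0),(0,340),(0,0)))[:,:,::-1]]))
sc=s['color'];cv2.imwrite('pics/s.png',cv2.resize(sc[160:330,150:370],(792,600),interpolation=2)[:,:,::-1])
E
```

```text
tall [198 205  23  23 404] [209.18564356 215.73267327] [0.53593938 0.17535295 0.106     ] scene [449.50870144 256.02931463]
mid [257 201  20  19 301] [266.72757475 210.        ] [0.54978542 0.05588509 0.083     ] scene [417.47526401 305.10247461]
short [159 197  17  17 219] [167.40639269 205.20547945] [0.56193237 0.27458508 0.06      ] scene [485.84357362 247.36969181]
btn [ 0.44937814 -0.25415448  0.077     ] [264.31294835 389.77080584]
small [ 0.46257341 -0.31991488  0.075     ] [242.79223996 421.115274  ]
stack [ 0.44215037 -0.13682622  0.07      ] [307.34392401 345.31256816]
cup1 [0.46721803 0.22084824 0.035     ] [433.51418229 248.1059465 ]
cup2 [0.47219043 0.11138075 0.035     ] [403.33716462 281.25462915]
open [0.62991709 0.20430969 0.062     ] [494.31547346 284.44276117]
```

View pics/c.png

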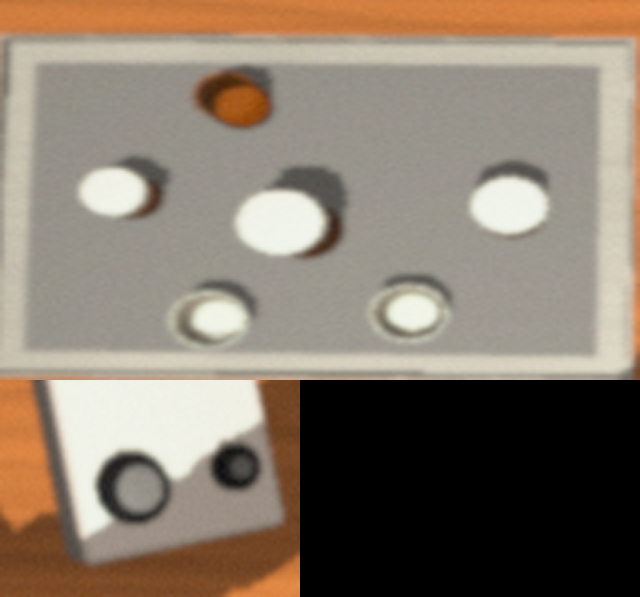

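View pics/s.png

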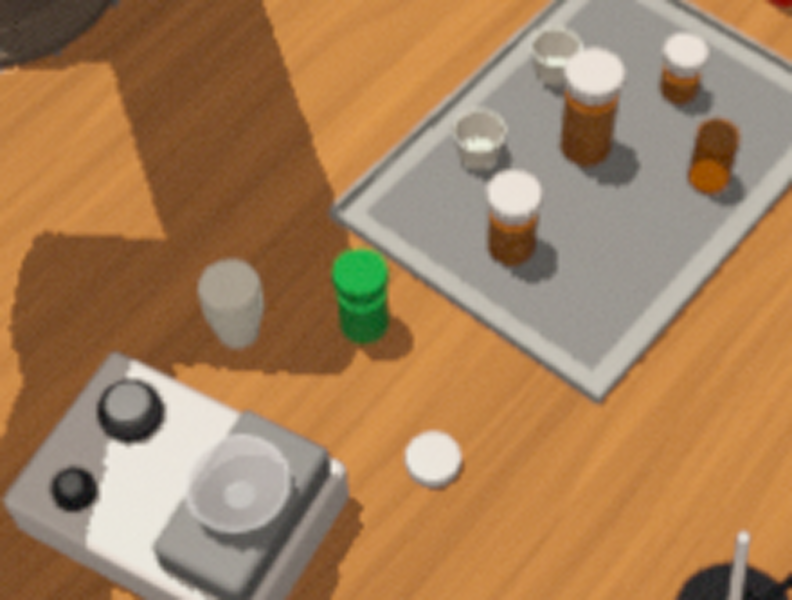

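The scene-view positions agree with the top view to 2–3 mm. The order along the row is short, tall, middle. I'll move above the tall vial with the fingers closed.

{"api": "jog_arm", "payload": {"steps": [[[255,-0.75,0.885,0,0,0,0],[255,-0.75,0.885,0,0,0,0],[255,-0.75,0.885,0,0,0,0],[255,-0.75,0.885,0,0,0,0],[255,-0.75,0.885,0,0,0,0],[255,-0.75,0.885,0,0,0,0],[255,-0.75,0.885,0,0,0,0],[255,-0.75,0.885,0,0,0,0]]], "newtons": 10}}

```text
t: 1.0
eef_pos: [0.3267, -0.3662, 0.227]
ee_rot: [-3.141, 0.001, -2.804]
force: [-0.1, 0.1, -0.2]
width: 0.0292
gripper_force: 0.0
```

{"api": "jog_arm", "payload": {"steps": [[[255,-0.75,0.885,0,0,0,0],[255,-0.75,0.885,0,0,0,0],[255,-0.75,0.885,0,0,0,0],[255,-0.75,0.885,0,0,0,0],[255,-0.75,0.885,0,0,0,0],[255,-0.75,0.885,0,0,0,0],[255,-0.75,0.885,0,0,0,0],[255,-0.75,0.885,0,0,0,0]]]}}

```text
t: 1.8
eef_pos: [0.4309, -0.0964, 0.2263]
ee_rot: [-3.142, -0.001, -2.806]
force: [-0.4, -0.4, 0.3]
width: 0.0005
gripper_force: 0.0
```

{"api": "jog_arm", "payload": {"steps": [[[255,-0.75,0.885,0,0,0,0],[255,-0.75,0.885,0,0,0,0],[255,-0.75,0.885,0,0,0,0],[255,-0.75,0.885,0,0,0,0],[255,-0.75,0.885,0,0,0,0],[255,-0.75,0.885,0,0,0,0],[255,-0.75,0.885,0,0,0,0],[255,-0.75,0.885,0,0,0,0]]]}}

```text
t: 2.6
eef_pos: [0.5354, 0.173, 0.2255]
ee_rot: [-3.141, -0.002, -2.808]
force: [-0.2, -0.4, 0.2]
width: 0.0008
gripper_force: 0.0
```

{"api": "jog_arm", "payload": {"steps": [[[255,0,0.008,0.42,0,0,0],[255,0,0.008,0.42,0,0,0],[255,0,0.008,0.42,0,0,0],[255,0,0.008,0.42,0,0,0],[255,0,0.008,0.42,0,0,0]]]}}

```text
t: 3.1
eef_pos: [0.5359, 0.1759, 0.1241]
ee_rot: [3.141, 0.003, -2.807]
force: [0.3, -0.3, 0.8]
width: 0.0005
gripper_force: 0.0
```

```bash
python3 - <<'E'
from h import *
s=grab('scene')['color'];cv2.imwrite('pics/s2.png',cv2.resize(s[110:240,240:400],(738,600),interpolation=2)[:,:,::-1])
E
```

```text
(no output)
```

View pics/s2.png

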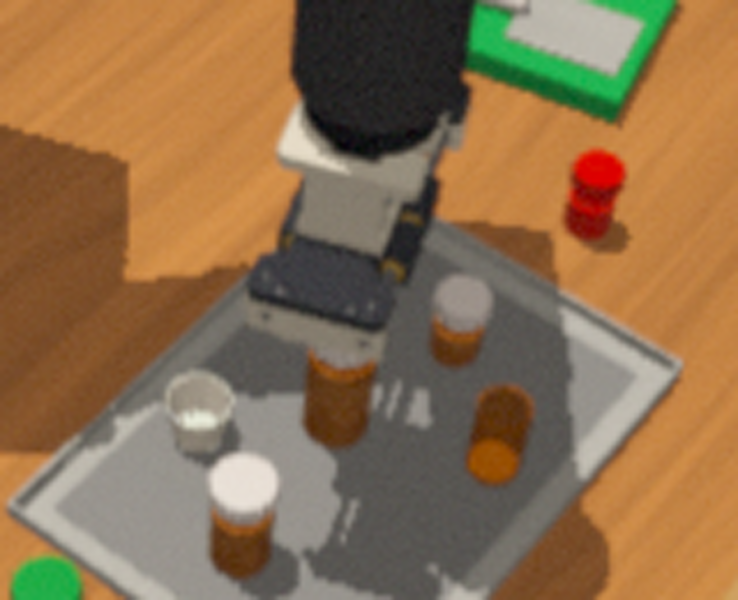

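```bash
python3 - <<'E'
from h import *
f=grab('scene');s=f['color']
P=np.array([.5359,.1759,.124]);yaw=-2.807
x=np.array([np.cos(yaw),np.sin(yaw),0]);y=np.array([np.sin(yaw),-np.cos(yaw),0]);z=np.array([0,0,1])
im=cv2.resize(s[110:240,240:400],(738,600),interpolation=2)[:,:,::-1].copy()
def p(Q): return tuple(int(a) for a in (proj(f,Q)-[240,110])*4.6125)
def box(c,a,b,col): cv2.polylines(im,[np.array([p(c+i*a*x+j*b*y) for i,j in((1,1),(1,-1),(-1,-1),(-1,1))])],True,col,1)
box(P,.0095,.021,(255,0,255)); box(P+.066*z,.039,.0965,(0,255,255)); box(P+.03*z,.0095,.021,(0,0,255))
t=np.array([.536,.1754,.106]);cv2.polylines(im,[np.array([p(t+.023*np.array([np.cos(a),np.sin(a),0])) for a in np.arange(0,6.3,.3)])],True,(0,255,0),1)
cv2.imwrite('pics/s3.png',im)
E
```

```text
(no output)
```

View pics/s3.png

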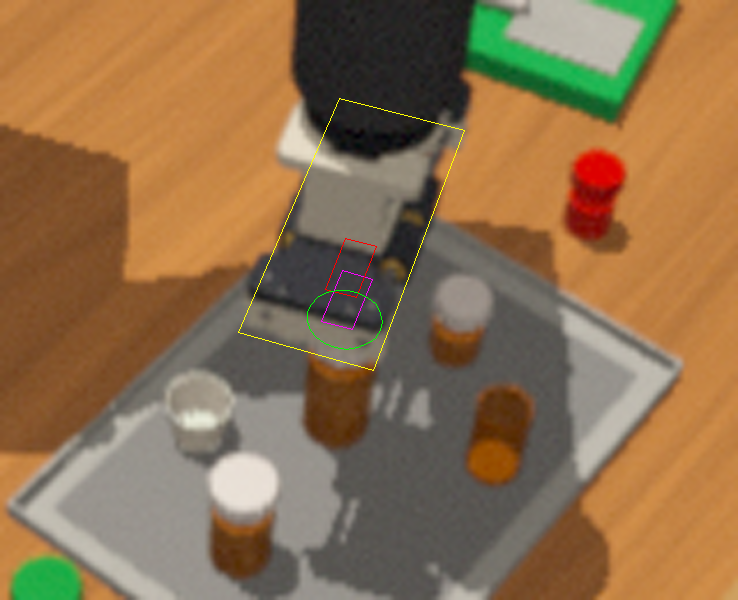

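The overlay confirms the geometry: the gripper body hides the fingertips, and the TCP is centred over the tall cap. Now I press in small steps.

{"api": "jog_arm", "payload": {"steps": [[[255,0,0,0.04,0,0,0],[255,0,0,0.06,0,0,0],[255,0,0,0.07,0,0,0],[255,0,0,0.08,0,0,0],[255,0,0,0.09,0,0,0],[255,0,0,0.092,0,0,0],[255,0,0,0.092,0,0,0],[255,0,0,0.092,0,0,0]]]}}

```text
t: 4.0
eef_pos: [0.5347, 0.1763, 0.0994]
ee_rot: [-3.141, 0.001, -2.806]
force: [-2.5, 0.2, 8.7]
width: 0.0004
gripper_force: 4.4
```

8.7 N with the top 1.6 mm below the home height means the tall cap is home. I'll lift and go to the middle vial.

{"api": "jog_arm", "payload": {"steps": [[[255,0,0,-0.03,0,0,0],[255,0,0,-0.1,0,0,0],[255,0,0,-0.2,0,0,0],[255,0,0,-0.2,0,0,0],[255,0,0,-0.2,0,0,0]]]}}

```text
t: 4.5
eef_pos: [0.5343, 0.1763, 0.1489]
ee_rot: [3.141, 0.001, -2.807]
force: [-0.4, -0.2, -0.5]
width: 0.0004
gripper_force: 0.0
```

```bash
cat >> h.py <<'E'
from scipy.spatial.transform import Rotation as Ro
def to(P):
    s=arm.get_state(); R=Ro.from_euler('xyz',s['ee_rot']).as_matrix()
    print(s['eef_pos'].round(4),(R.T@(np.array(P)-s['eef_pos'])/.25).round(3))
E
python3 - <<'E'
from h import *
f=grab('top');g=f['color'];m=(g.min(2)>165).astype(np.uint8); k,l,st,c=cv2.connectedComponentsWithStats(m)
for i in range(k): 
    if st[i][4]>120 and 190<c[i][1]<240 and 150<c[i][0]<290: print(st[i],c[i])
to((.5498,.0559,.15))
E
```

```text
[     0      0    560    420 197891] [269.01481624 231.85066527]
[ 240  156   58  112 1369] [282.72826881 211.89262235]
[211 201  15  25 161] [219.1863354  215.99378882]
[257 201  20  19 299] [266.78595318 209.98662207]
[0.5339 0.176  0.1481] [ 0.098 -0.475 -0.007]
```

{"api": "jog_arm", "payload": {"steps": [[[255,0.1,-0.475,0,0,0,0],[255,0.1,-0.475,0,0,0,0],[255,0.1,-0.475,0,0,0,0],[255,0.1,-0.475,0,0,0,0],[255,0.1,-0.475,0.1,0,0,0],[255,0.1,-0.475,0.19,0,0,0],[255,0.1,-0.475,0.19,0,0,0]]]}}

```text
t: 5.25
eef_pos: [0.5471, 0.0552, 0.0976]
ee_rot: [3.141, -0.007, -2.807]
force: [-0.0, 0.0, -0.1]
width: 0.0007
gripper_force: 0.0
```

```bash
python3 -c "
from h import *
to((.5498,.0559,.0755))"
```

```text
[0.5471 0.0552 0.0976] [-0.012 -0.001  0.088]
```

{"api": "jog_arm", "payload": {"steps": [[[255,-0.01,0,0.035,0,0,0],[255,-0.01,0,0.05,0,0,0],[255,-0.01,0,0.06,0,0,0],[255,-0.01,0,0.07,0,0,0],[255,-0.01,0,0.08,0,0,0],[255,-0.01,0,0.086,0,0,0],[255,-0.01,0,0.086,0,0,0],[255,-0.01,0,0.086,0,0,0]]]}}

```text
t: 6.05
eef_pos: [0.5523, 0.0567, 0.0798]
ee_rot: [3.142, 0.001, -2.807]
force: [0.1, 0.4, 2.6]
width: 0.0006
gripper_force: 1.4
```

{"api": "jog_arm", "payload": {"steps": [[[255,0,0,0.006,0,0,0],[255,0,0,0.012,0,0,0],[255,0,0,0.016,0,0,0],[255,0,0,0.016,0,0,0],[255,0,0,0.016,0,0,0]]]}}

```text
t: 6.55
eef_pos: [0.5525, 0.0567, 0.0762]
ee_rot: [-3.141, 0.001, -2.806]
force: [-1.5, 1.3, 8.4]
width: 0.0003
gripper_force: 4.4
```

The middle cap is home (8.4 N, top 1.8 mm below home). Next is the short vial; I lift high to clear the tall one.

{"api": "jog_arm", "payload": {"steps": [[[255,0,0,-0.03,0,0,0],[255,0,0,-0.1,0,0,0],[255,0,0,-0.3,0,0,0],[255,0,0,-0.3,0,0,0],[255,0,0,-0.3,0,0,0]]]}}

```text
t: 7.05
eef_pos: [0.5525, 0.0568, 0.1517]
ee_rot: [3.141, 0.003, -2.807]
force: [-0.9, 0.2, -0.1]
width: 0.0006
gripper_force: 0.0
```

```bash
python3 -c "
from h import *
to((.5619,.2746,.15))"
```

```text
[0.5525 0.0568 0.1517] [-0.322  0.811  0.008]
```

{"api": "jog_arm", "payload": {"steps": [[[255,-0.32,0.81,0,0,0,0],[255,-0.32,0.81,0,0,0,0],[255,-0.32,0.81,0,0,0,0],[255,-0.32,0.81,0,0,0,0],[255,-0.32,0.81,0,0,0,0],[255,-0.32,0.81,0,0,0,0]]]}}

```text
t: 7.65
eef_pos: [0.5603, 0.2762, 0.1486]
ee_rot: [-3.141, -0.002, -2.804]
force: [-1.1, -0.1, 0.2]
width: 0.0007
gripper_force: 0.0
```

{"api": "jog_arm", "payload": {"steps": [[[255,0,0,0.15,0,0,0],[255,0,0,0.28,0,0,0],[255,0,0,0.28,0,0,0],[255,0,0,0.28,0,0,0]]]}}

```text
t: 8.05
eef_pos: [0.5609, 0.2728, 0.0803]
ee_rot: [-3.14, -0.002, -2.807]
force: [-0.2, 0.7, 0.2]
width: 0.0002
gripper_force: 0.0
```

```bash
python3 -c "
from h import *
to((.5619,.2746,.0535))"
```

```text
[0.5609 0.2728 0.0803] [-0.006  0.006  0.107]
```

{"api": "jog_arm", "payload": {"steps": [[[255,-0.005,0.005,0.05,0,0,0],[255,-0.005,0.005,0.07,0,0,0],[255,-0.005,0.005,0.08,0,0,0],[255,-0.005,0.005,0.09,0,0,0],[255,-0.005,0.005,0.1,0,0,0],[255,-0.005,0.005,0.106,0,0,0],[255,-0.005,0.005,0.106,0,0,0],[255,-0.005,0.005,0.106,0,0,0]]]}}

```text
t: 8.85
eef_pos: [0.5621, 0.2758, 0.0547]
ee_rot: [-3.142, 0.001, -2.807]
force: [-2.2, -1.2, 6.0]
width: 0.0001
gripper_force: 3.0
```

{"api": "jog_arm", "payload": {"steps": [[[255,0,0,0.004,0,0,0],[255,0,0,0.006,0,0,0],[255,0,0,0.006,0,0,0]]]}}

```text
t: 9.15
eef_pos: [0.5622, 0.2758, 0.0535]
ee_rot: [3.142, 0.001, -2.806]
force: [-2.4, -1.3, 8.8]
width: 0.0005
gripper_force: 4.2
```

{"api": "jog_arm", "payload": {"steps": [[[255,0,0,-0.03,0,0,0],[255,0,0,-0.1,0,0,0],[255,0,0,-0.3,0,0,0],[255,0,0,-0.5,0,0,0],[255,0,0,-0.56,0,0,0],[255,0,0,-0.56,0,0,0]]]}}

```text
t: 9.75
eef_pos: [0.5632, 0.2769, 0.1965]
ee_rot: [3.139, 0.006, -2.806]
force: [-0.4, -0.4, -0.3]
width: 0.0002
gripper_force: 0.0
```

```bash
python3 -c "
from h import *
to((.4494,-.2550,.19))"
```

```text
[0.5632 0.2769 0.1965] [ 1.13  -1.859  0.015]
```

{"api": "jog_arm", "payload": {"steps": [[[255,0.565,-0.93,0,0,0,0],[255,0.565,-0.93,0,0,0,0],[255,0.565,-0.93,0,0,0,0],[255,0.565,-0.93,0,0,0,0],[255,0.565,-0.93,0,0,0,0],[255,0.565,-0.93,0,0,0,0],[255,0.565,-0.93,0,0,0,0]]]}}

```text
t: 10.45
eef_pos: [0.5032, 0.007, 0.1917]
ee_rot: [3.141, -0.002, -2.81]
force: [0.7, 0.2, -0.8]
width: 0.0004
gripper_force: 0.0
```

{"api": "jog_arm", "payload": {"steps": [[[255,0.565,-0.93,0,0,0,0],[255,0.565,-0.93,0,0,0,0],[255,0.565,-0.93,0,0,0,0],[255,0.565,-0.93,0,0,0,0],[255,0.565,-0.93,0,0,0,0],[255,0.565,-0.93,0,0,0,0],[255,0.565,-0.93,0,0,0,0]]]}}

```text
t: 11.15
eef_pos: [0.4469, -0.2582, 0.1913]
ee_rot: [3.14, -0.002, -2.81]
force: [-1.1, 0.9, 0.6]
width: 0.0003
gripper_force: 0.0
```

```bash
python3 - <<'E'
from h import *
to((.4494,-.2550,.095))
s=grab('scene')['color'];cv2.imwrite('pics/s4.png',cv2.resize(s[150:320,150:370],(792,600),interpolation=2)[:,:,::-1])
E
```

```text
[ 0.4469 -0.2582  0.1913] [-0.014  0.008  0.385]
```

View pics/s4.png

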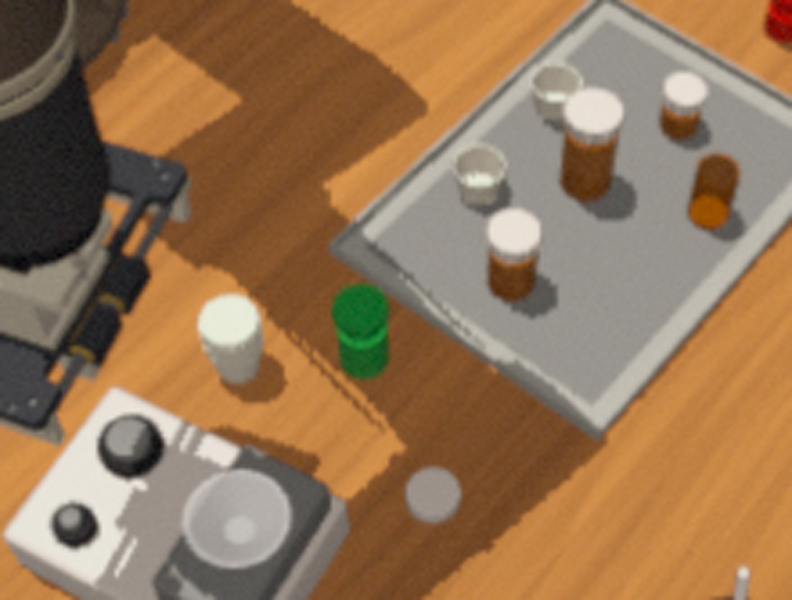

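The picture shows all three caps seated at crop (595,112), (514,234) and (684,92), with the vials and bystanders unmoved. The large button is at (131,445). Now I go down to it.

{"api": "jog_arm", "payload": {"steps": [[[255,-0.014,0.008,0.15,0,0,0],[255,-0.014,0.008,0.3,0,0,0],[255,-0.014,0.008,0.4,0,0,0],[255,-0.014,0.008,0.4,0,0,0],[255,-0.014,0.008,0.4,0,0,0]]]}}

```text
t: 11.7
eef_pos: [0.4509, -0.2525, 0.0927]
ee_rot: [3.141, -0.001, -2.805]
force: [0.1, -1.0, 1.4]
width: 0.0003
gripper_force: 0.0
```

```bash
python3 -c "
from h import *
to((.4494,-.2550,.0715))"
```

```text
[ 0.4509 -0.2525  0.0927] [ 0.009 -0.007  0.085]
```

{"api": "jog_arm", "payload": {"steps": [[[255,0.008,-0.007,0.04,0,0,0],[255,0.008,-0.007,0.06,0,0,0],[255,0.008,-0.007,0.07,0,0,0],[255,0.008,-0.007,0.08,0,0,0],[255,0.008,-0.007,0.085,0,0,0],[255,0.008,-0.007,0.085,0,0,0],[255,0.008,-0.007,0.085,0,0,0]]]}}

```text
t: 12.4
eef_pos: [0.4495, -0.2556, 0.0717]
ee_rot: [-3.141, 0.001, -2.807]
force: [-0.2, 2.8, 3.7]
width: 0.0004
gripper_force: 2.3
```

{"api": "jog_arm", "payload": {"steps": [[[255,0,0,0.003,0,0,0],[255,0,0,0.005,0,0,0],[255,0,0,0.005,0,0,0],[255,0,0,0.005,0,0,0]]]}}

```text
t: 12.8
eef_pos: [0.4496, -0.2556, 0.0711]
ee_rot: [-3.141, 0.001, -2.806]
force: [-0.8, 3.8, 14.3]
width: 0.0004
gripper_force: 6.9
```

The force rises to 14.3 N at z 0.0711, so the button is on its stop and fully down. I'll retract.

{"api": "jog_arm", "payload": {"steps": [[[255,0,0,-0.03,0,0,0],[255,0,0,-0.2,0,0,0],[255,0,0,-0.4,0,0,0],[255,0,0,-0.5,0,0,0],[255,0,0,-0.5,0,0,0],[255,0,0,-0.5,0,0,0],[255,0,0,-0.5,0,0,0]]]}}

```text
t: 13.5
eef_pos: [0.4482, -0.2554, 0.1939]
ee_rot: [3.14, -0.002, -2.807]
force: [-0.4, -0.1, 0.4]
width: 0.0004
gripper_force: 0.0
```

```bash
python3 - <<'E'
from h import *
s=grab('scene')['color'];cv2.imwrite('pics/s5.png',cv2.resize(s[150:320,150:370],(792,600),interpolation=2)[:,:,::-1])
print(arm.get_state()['force'])
E
```

```text
[ 0.80202887  0.91519141 -0.25127906]
```

View pics/s5.png

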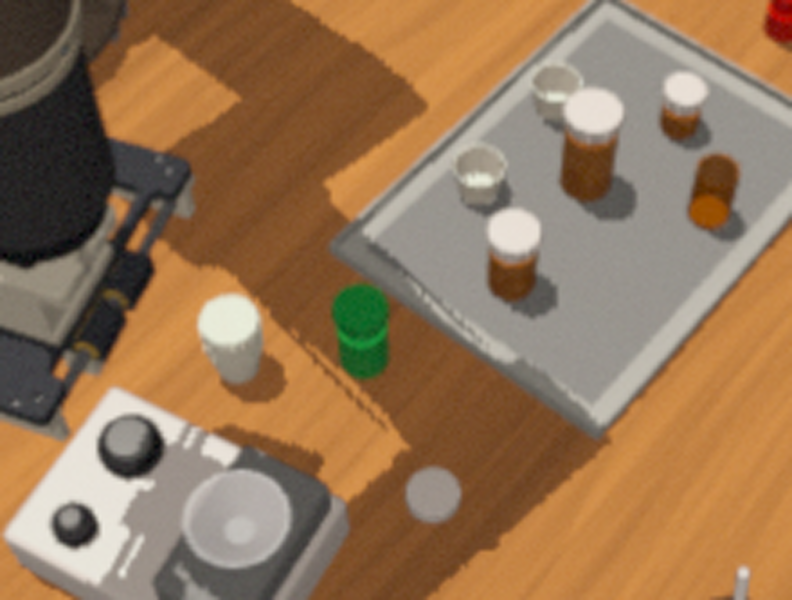

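The picture shows both buttons out at (131,445) and (74,524), the vials upright with caps seated, and the bystanders in place.

```bash
python3 -c "
from station import arm
print(arm.job_done())"
```

```text
the job is handed in; nothing more can be done
None
```

I pressed the three caps home in order (tall, middle, short) at 8 to 9 N each, then pressed the large button to its stop, and handed the job in at about 13.6 s; the judge's verdict was not shown.

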